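# Seat a data logger's back-up cell and swing its clip over it

### The job

The lid is off this data logger and its round back-up cell is lying loose on the deck. With a fingertip, gently nudge the cell across the deck until it drops over the rim and lies level in its round well, then push the steel swivel clip by its tab all the way round until it stops over the cell and holds it down on the spring contact. Only push: do not pinch or lift the cell, and leave the lid, screw dish and tweezers where they lie.

Things in the scene. Friction and masses are not known exactly. Their poses are not given: they have to be found in the camera images.
- logger: Grey data logger, lid off, 116 x 200 x 36 mm, fixed; its flat top (deck) is 36 mm above the bench. Origin: on the bench below the well's centre, z up; it reaches own x -55 to +61 mm (+x roughly away from the robot), own y -80 to +120 mm. On the deck stand only the clip, its thin stop pin (own x 22, y 9, 4 mm high) and a green terminal strip (x 37 to 48, y 35 to 97, 10 mm high).
- well_mouth (a point): Centre of the mouth of the round well, at deck height; upright walls, 36.5 mm across. On its floor a round brass spring contact, 30 mm across, its top 7 mm below the deck; it can be pressed 3 mm down. A cell that has dropped in lies level on it, its centre 2 mm below the deck and its top 3 mm above the deck.
- cell_center (a point): Middle (half-way up) of the loose back-up cell: a bare steel disc 33 mm across, 10 mm thick, about 24 g, lying flat on the deck on the logger's +y side of the well, 46 to 69 mm from the well's centre, with a clear way to the well. It slides easily and stops when no longer pushed.
- cell: The same cell; origin at the centre of its underside, z along its axis (up while it lies flat).
- clip_pivot (a point): Pivot screw of the swivel clip, at deck height, 36 mm from the well's centre on the logger's +x side. From it to the tab runs a steel strip 14 mm wide, 1.2 to 3 mm above the deck; its leading edge is turned up to about 7 mm, so that it rides over a cell in the well and presses it down by 2 mm.
- clip_tab (a point): Middle of the clip's black tab, 58 mm from the pivot, 7 mm above the deck: an upright block at the strip's end, 10 mm thick in the direction of swing and 6 mm along the strip, its top 13 mm above the deck. Push its trailing side (the side away from the well).
- clip (a joint): Angle of the swivel clip, rad. 0: swung aside, strip pointing from the pivot along the logger's -y. It closes clockwise seen from above, to a stop at 1.571 where it lies across the well along the logger's -x, the tab just beyond the well. Starts at 0 to 0.3, stays where it is left; moves with under 1 N at the tab, a few N while it rides over the cell.
- contact (a joint): How far the spring contact in the well is pressed down, m: 0 free, 0.003 fully down; about 0.002 with the cell held under the clip (about 1.5 N).
- lid: The logger's grey lid, 116 x 200 x 14 mm, lying loose on the bench to the left; origin under its centre. Not to be disturbed.
- screw_dish: Round metal screw dish, 66 mm across and 14 mm high, loose on the bench beyond the logger; origin under its centre. Not to be disturbed.
- tweezers: Steel tweezers, 122 mm long and 9 mm high, loose on the bench beyond the logger; origin under their middle. Not to be disturbed.

How it is judged:
By the outcome, as a careful person would: the job done as asked, in the order asked, and still so for the second after the job is handed in, with the robot touching nothing.
It also fails if it takes over 58 s, if anything falls off the work surface, if the arm or the gripper's body presses on something with over 40 N, if the wrist force passes 120 N, or if a joint passes its speed limit or range.

### The arm

A 6-joint arm with a two-finger parallel gripper is mounted at the origin on a cart in front of the work surface, level with it; the furniture and walls round the work are solid. World frame = base frame: x ahead of the robot, y to its left, z up, the work surface at z = 0. Lengths are in m, angles in rad, forces in N, time in s.
With the tool pointing down it reaches from about 0.325 to 0.9 m from the base axis. Payload 3.5 kg.
Tool frame: the origin (TCP) lies at the very end of the fingers, on their centre line; the grasp point (between the pads) lies 19 mm behind it; z points along the fingers, y is the line along which they close (so a half turn about z gives the same grasp; the last joint's range is limited). The gripper opens to 85 mm and grips with 20 to 120 N. Pads are 22 mm wide; open, the fingers measure 114 mm over their backs; the gripper's body (76 mm by 85 mm) begins 54 mm behind the grasp point. The pads swing forward as they close: fully open they stand 13 mm farther back than shut.
Start: joints at [-1.23, 0.276, -0.026, 1.268, 0, 1.467], TCP at [0.268, -0.564, 0.192] pointing down, gripper open.
Joint ranges: [-3.12, 3.12], [-0.85, 1.88], [-1.08, 1.24], [-1.95, 2.15], [-1.57, 1.53], [-3.14, 3.14]. Speed limits (rad/s): [2.57, 2.57, 3.14, 3.14, 3.14, 3.14].

### API

Orientations are given as a 3x3 rotation matrix whose columns are the frame's x, y, z axes.
In Python, from cell import r gives the robot as it stands. The module is installed in compiled form; this text tells all that it offers.
- The arm moves only by the tool carry_out, never from a script. Its argument "increments" is a list that holds one entry, the list of rows, each a list of 6 numbers: the shift along the tool's x, y, z in m, then the turn, a rotation vector about the tool's x, y, z in degrees. A call has 1 to 20 rows; each row shifts and turns the commanded pose from where the row before left it, along the tool's axes as they then stand; what a row does not reach is not made up. A row lasts 1/12 s, in which the tool goes at most 41.7 mm and 7.16 degrees, less where a joint would pass 70% of its speed; a pose out of reach is approached as far as the arm can. A call with a gripper value outside its range is refused whole. "hand" is the opening, from 0 (shut) to 1 (fully open), set as the call begins (left out, the last holds). The fingers move at their own pace and stop on an object; "grip_force" is the grip in N (left out, the last holds). Time passes only in rows, so rows that do not move let the fingers close. It gives the time, the measured TCP pose, the force, the opening and the grip force at its end, in the units of the state.
- r.state(): the state, without advancing time (a new reading comes with each control period).
- r.capture(name): name is "scene" or "top" or "wrist"; returns the picture (384x512x3 uint8, red, green, blue); there is no depth.
- r.calibration(name): a dict with "fx", "fy", "cx", "cy" (pixels), "position" and "rotation" of the camera in the world. Camera axes: x right, y up, looking along -z (the intrinsics and any distortion apply to the point x, -y, -z); pixel columns grow to the right and rows downward; lengths in m; the calibration is good to about 2 mm. A picture is of the moment at which its call begins: read the wrist's pose just before it. calibration takes no time and is no camera call; for the wrist camera it gives the pose at the moment of the call.
- r.finish_job(): hands the job in; it is judged then, once.
The state is a dict: "time": time; "joint_pos": joint angles; "qd": joint speeds; "joint_efforts": joint torques, N m; "ee_pos": TCP position; "ee_rot": TCP orientation; "wrist_force": force on the tool from outside, world axes, zero at the start; "torque": the same for the moment, N m; "gripper_width": finger opening in m; "grasp_force": force on a finger pad.
Only numpy, scipy, OpenCV 4.12 (cv2) and the standard library are available. Lean on these libraries where they do the work, as an engineer would, in place of code of your own. Each camera call takes 0.05 s, during which the arm holds its last target. There are 200 camera calls.

## Working session

There is one attempt and no reset: what is moved stays moved. The work goes in short steps, Python scripts to look and compute and a tool call to move; the robot and the scene stay as the last step left them, time stands still between calls to the robot, and variables do not carry over. Pictures are saved under pics/ and viewed, at most 10 in all, crops included, and the job is handed in when it is done.

Besides the shell and the picture viewer there is one more tool, called after ">>>" in YAML: its name, and indented under it one key for each argument. carry_out: Moves the arm, as the interface text tells. Its arguments: {"type":"object","properties":{"increments":{"type":"array"},"hand":{"type":"number"},"grip_force":{"type":"number"}},"required":["increments"]}

```bash
mkdir -p pics; python3 - <<'E'
from cell import r
import cv2
s=r.state();print(s['time'],s['ee_pos'],s['ee_rot'],s['gripper_width'])
for n in("top","scene"):
    im=r.capture(n);cv2.imwrite(f'pics/{n}0.png',im[:,:,::-1])
    c=r.calibration(n);print(n,c)
E
```

```text
0.0 [ 0.26805149 -0.5636463   0.19113556] [[ 9.03134318e-01  4.29357443e-01 -7.67931018e-04]
 [ 4.29358078e-01 -9.03131893e-01  2.10358286e-03]
 [ 2.09645964e-04 -2.22953526e-03 -9.99997493e-01]] 0.08535710346628048
top {'fx': 491.37703432011114, 'fy': 491.37703432011114, 'cx': 250.34874569799507, 'cy': 193.15510593205383, 'position': array([0.41871319, 0.27712197, 1.31573225]), 'rotation': array([[-1.83981305e-02,  9.87511587e-01, -1.56468446e-01],
       [-9.99830725e-01, -1.81984549e-02,  2.70873183e-03],
       [-1.72579887e-04,  1.56491795e-01,  9.87679244e-01]])}
scene {'fx': 496.33434137507703, 'fy': 496.33434137507703, 'cx': 244.80900579743113, 'cy': 182.4013363923545, 'position': array([0.30093829, 0.93380176, 0.83308553]), 'rotation': array([[-0.89675088,  0.32263978, -0.30288847],
       [-0.44252345, -0.64868325,  0.61917933],
       [ 0.00329321,  0.68928486,  0.72448295]])}
```

View pics/top0.png

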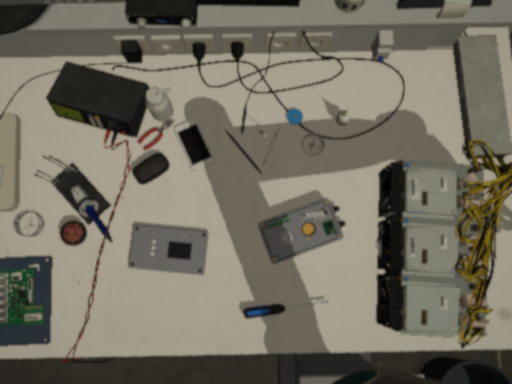

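View pics/scene0.png

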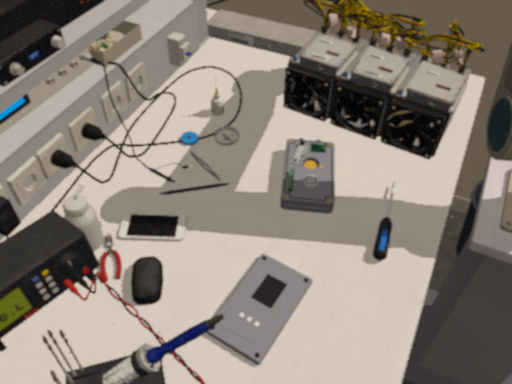

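The top view shows the logger near (302,230), with the yellow well contact at (308,229). The lid is at (168,248), the dish at (312,145), and the tweezers are nearby. I'll zoom in on the logger in both views.

```bash
cat > h.py <<'E'
import numpy as np
from cell import r
def ray(n,u,v,z,c=None):
    c=c or r.calibration(n)
    d=c['rotation']@np.array([(u-c['cx'])/c['fx'],-(v-c['cy'])/c['fy'],-1.])
    return c['position']+d*(z-c['position'][2])/d[2]
def proj(c,p):
    q=c['rotation'].T@(np.asarray(p)-c['position']);return c['cx']-c['fx']*q[0]/q[2],c['cy']+c['fy']*q[1]/q[2]
E
python3 - <<'E'
import cv2,numpy as np
a=cv2.imread('pics/top0.png')[192:268,254:350];b=cv2.imread('pics/scene0.png')[132:216,274:344]
a=cv2.resize(a,None,fx=5,fy=5,interpolation=cv2.INTER_CUBIC);b=cv2.resize(b,None,fx=4.5,fy=4.5,interpolation=cv2.INTER_CUBIC)
o=np.zeros((400,800,3),np.uint8);o[:a.shape[0],:480]=a;o[:b.shape[0],480:480+b.shape[1]]=b
cv2.imwrite('pics/z.png',o)
E
```

```text
(no output)
```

View pics/z.png

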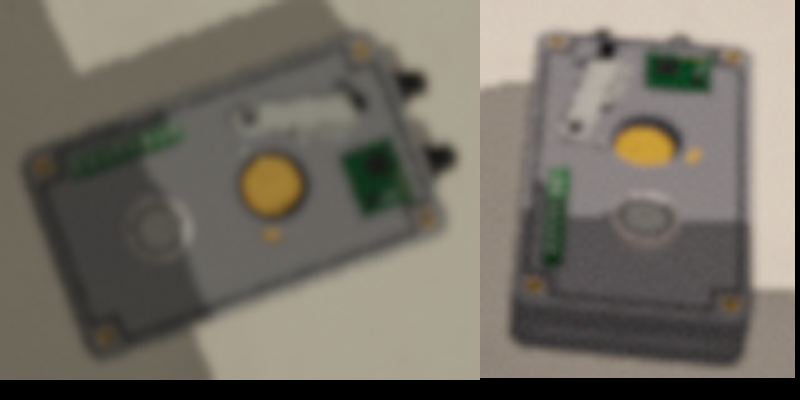

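The zoom of the top view shows the well at (272,187), the cell at (158,229), the clip pivot at about (246,120), and the tab at about (353,98). The deck screws are at (42,166), (360,50), (428,217) and (106,333).

```bash
cat > m.py <<'E'
from h import *
f=lambda u,v,z:ray('top',254+(u+.5)/5-.5,192+(v+.5)/5-.5,z)
g=lambda u,v,z:ray('scene',274+(u-480+.5)/4.5-.5,132+(v+.5)/4.5-.5,z)
S=[f(42,166,.036),f(360,50,.036),f(428,217,.036),f(106,333,.036)]
ex=((S[0]+S[1])-(S[2]+S[3]));ey=(S[0]+S[3]-S[1]-S[2]);print('yaw',np.degrees(np.arctan2(ex[1],ex[0])),np.degrees(np.arctan2(-ey[0],ey[1])),np.linalg.norm(ex)/2,np.linalg.norm(ey)/2)
print('centre',sum(S)/4)
y=np.arctan2(-ey[0],ey[1]);R=np.array([[np.cos(y),-np.sin(y)],[np.sin(y),np.cos(y)]])
w=(sum(S)/4)[:2]-R@[.003,.02];print('well from body',w)
for n,fn,u,v,z in[('well',f,272,187,.036),('contact',f,271,184,.029),('cell',f,159,228,.046),('pivot',f,246,119,.038),('tab',f,354,98,.049),('wellS',g,647,142,.036),('cellS',g,645,215,.046),('pivotS',g,575,125,.038),('tabS',g,605,45,.043)]:
    p=fn(u,v,z);print(n,p,'own mm',R.T@(p[:2]-w)*1e3)
E
python3 m.py
```

```text
yaw 19.701230958690864 18.778472392684947 0.09314380261396325 0.1783185503386963
centre [0.52245147 0.14475979 0.036     ]
well from body [0.52604935 0.12485865]
well [0.52409388 0.12509958 0.036     ] own mm [-1.77382803  0.8575914 ]
contact [0.52625345 0.12473436 0.029     ] own mm [ 0.15321877 -0.18337471]
cell [0.50318274 0.18535346 0.046     ] own mm [-2.17554669 64.63567237]
pivot [0.55974331 0.1376193  0.038     ] own mm [36.00821338  1.234981  ]
tab [0.56844768 0.08239612 0.049     ] own mm [ 26.47235942 -53.85070579]
wellS [0.52532239 0.13014172 0.036     ] own mm [1.0124089  5.23586662]
cellS [0.50492039 0.18867762 0.046     ] own mm [ 0.53968715 67.22352462]
pivotS [0.56244728 0.13691975 0.038     ] own mm [38.34306505 -0.29776441]
tabS [0.56985379 0.07804861 0.043     ] own mm [ 26.40411822 -58.41944459]
```

>>> carry_out:
  increments:
    - [[0,0,-0.03,0,0,0],[0,0,-0.03,0,0,0],[0,0,-0.03,0,0,0],[0,0,-0.02,0,0,0],[0.0193,-0.022,0,0,0,0],[0.0193,-0.022,0,0,0,0],[0.0193,-0.022,0,0,0,0],[0.0193,-0.022,0,0,0,0],[0.0193,-0.022,0,0,0,0],[0.0193,-0.022,0,0,0,0],[0.0193,-0.022,0,0,0,0],[0.0193,-0.022,0,0,0,0],[0.0193,-0.022,0,0,0,0],[0.0193,-0.022,0,0,0,0],[0.0193,-0.022,0,0,0,0],[0.0193,-0.022,0,0,0,0],[0.0193,-0.022,0,0,0,0],[0.0193,-0.022,0,0,0,0],[0.0193,-0.022,0,0,0,0],[0.0193,-0.022,0,0,0,0]]
  hand: 0

```text
time: 1.77
ee_pos: [0.3959, -0.1124, 0.302]
ee_rot: [[0.903, 0.429, -0.0], [0.429, -0.903, 0.0], [-0.0, -0.0, -1.0]]
wrist_force: [-0.1, -0.7, -1.0]
gripper_width: 0.0
grasp_force: 0.0
```

>>> carry_out:
  increments:
    - [[0.0193,-0.022,0,0,0,0],[0.0193,-0.022,0,0,0,0],[0.0193,-0.022,0,0,0,0],[0.0193,-0.022,0,0,0,0],[0.0193,-0.022,0,0,0,0],[0.0193,-0.022,0,0,0,0],[0.0193,-0.022,0,0,0,0],[0.0193,-0.022,0,0,0,0],[0.0193,-0.022,0,0,0,0],[0.0193,-0.022,0,0,0,0],[0.0193,-0.022,0,0,0,0],[0.0193,-0.022,0,0,0,0],[0,0,0.03,0,0,3.2],[0,0,0.03,0,0,3.1],[0,0,0.03,0,0,0],[0,0,0.03,0,0,0],[0,0,0.02,0,0,0],[0,0,0,0,0,0],[0,0,0,0,0,0]]

```text
time: 3.35
ee_pos: [0.4904, 0.2234, 0.161]
ee_rot: [[0.945, 0.328, -0.004], [0.328, -0.945, -0.001], [-0.004, -0.0, -1.0]]
wrist_force: [1.0, 0.3, 0.9]
gripper_width: 0.0002
grasp_force: 0.0
```

```bash
python3 - <<'E'
from cell import r
import cv2
s=r.state();print(s['time'],s['ee_pos'],s['ee_rot'],s['gripper_width'],s['joint_pos'])
c=r.calibration('wrist');im=r.capture('wrist');print(c)
cv2.imwrite('pics/w1.png',im[:,:,::-1])
E
```

```text
3.35 [0.49041736 0.22343614 0.16097264] [[ 9.44764684e-01  3.27728828e-01 -3.67533163e-03]
 [ 3.27726705e-01 -9.44771829e-01 -1.18270757e-03]
 [-3.85995715e-03 -8.71239879e-05 -9.99992547e-01]] 0.000191239493975207 [ 3.07541722e-01  1.46691230e-01 -2.55663175e-01  1.17230284e+00
 -1.46316909e-05  3.11523560e+00]
{'fx': 320.4694693416945, 'fy': 320.4694693416945, 'cx': 258.1926831849603, 'cy': 193.06190071257996, 'position': array([0.56837213, 0.25097902, 0.34249167]), 'rotation': array([[ 3.26940861e-01,  8.94184494e-01,  3.05849249e-01],
       [-9.45044695e-01,  3.09497797e-01,  1.05364311e-01],
       [-4.44535348e-04, -3.23489109e-01,  9.46231789e-01]])}
```

View pics/w1.png

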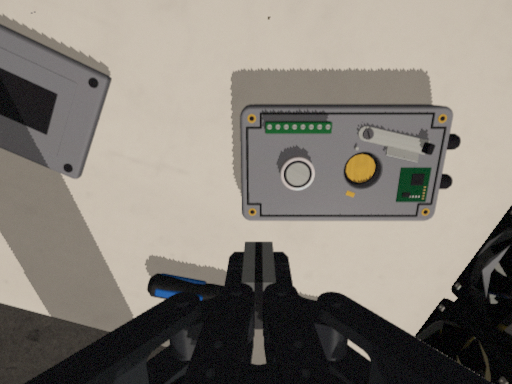

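The wrist view shows the cell at (298,174), the well contact at (360,168), the pivot at (367,133), the tab top at (428,148), and the deck screws at (252,118), (442,118), (425,212) and (252,212). The fingertips are at about (258,245).

```bash
cat > m2.py <<'E'
from h import *
import cv2
s=r.state();c=r.calibration('wrist')
g=cv2.imread('pics/w1.png')
hsv=cv2.cvtColor(g,cv2.COLOR_BGR2HSV)
m=cv2.inRange(hsv,(15,120,80),(32,255,255));n,_,st,ce=cv2.connectedComponentsWithStats(m)
k=[i for i in range(1,n) if st[i,4]>200];print(st[k],ce[k])
b=(cv2.cvtColor(g,cv2.COLOR_BGR2GRAY)>190).astype('u1')*255;b[:150]=0;b[198:]=0;b[:,:270]=0;b[:,325:]=0
pts=cv2.findNonZero(b);(cx,cy),rad=cv2.minEnclosingCircle(pts);print('cell px',cx,cy,rad)
W=ray('wrist',*ce[k[0]],.029,c)
S=[ray('wrist',*p,.036,c) for p in[(252,118),(442,118),(426,212),(252,212)]]
ey=S[0]+S[3]-S[1]-S[2];print('yaw(left screws)',np.degrees(np.arctan2(-(S[0]-S[1])[0],(S[0]-S[1])[1])),[np.linalg.norm(S[i]-S[i-1]) for i in range(4)])
y=np.radians(19.1);R=np.array([[np.cos(y),-np.sin(y)],[np.sin(y),np.cos(y)]])
print('W',W)
w=W[:2]
for nm,u,v,z in[('cell',cx,cy,.0455),('pivot',367,133,.039),('tab',428,148,.049),('s0',252,118,.036),('s1',442,118,.036),('s2',426,212,.036),('s3',252,212,.036)]:
    p=ray('wrist',u,v,z,c);print(nm,p,R.T@(p[:2]-w)*1e3)
print('tcp own',R.T@(s['ee_pos'][:2]-w)*1e3,'tcp px',proj(c,s['ee_pos']))
E
python3 m2.py
```

```text
[[345 153  31  30 697]] [[360.03443329 167.63988522]]
cell px 300.0 177.5 14.705541610717773
yaw(left screws) 19.0826096146721 [np.float64(0.09535319766768569), np.float64(0.1789249566075849), np.float64(0.09533630723082269), np.float64(0.18041623694820627)]
W [0.5279686  0.12798599 0.029     ]
cell [0.50215211 0.18525404 0.0455    ] [-5.65613213 62.56299029]
pivot [0.56216488 0.13991685 0.039     ] [36.21773013  0.08441426]
tab [0.56834529 0.08405339 0.049     ] [ 23.77838307 -54.72604587]
s0 [0.53944063 0.24720084 0.036     ] [ 49.84971254 108.89808252]
s1 [0.59793675 0.07810813 0.036     ] [ 49.79540533 -70.02686584]
s2 [0.50813716 0.04609183 0.036     ] [-45.53693458 -70.89660321]
s3 [0.44913526 0.21658756 0.036     ] [-45.50145937 109.51963025]
tcp own [ -2.56661523 102.38825908] tcp px (np.float64(259.2432702997205), np.float64(224.56296184623864))
```

>>> carry_out:
  increments:
    - [[0,0,0.03,0,0,0],[0,0,0.03,0,0,0],[0,0,0.03,0,0,0],[0,0,0.02,0,0,0],[0,0,0.006,0,0,0],[0,0,0,0,0,0],[0,0,0,0,0,0],[0,0,0,0,0,0]]

```text
time: 4.07
ee_pos: [0.4944, 0.2247, 0.0489]
ee_rot: [[0.945, 0.328, 0.004], [0.328, -0.945, 0.001], [0.005, 0.0, -1.0]]
wrist_force: [0.5, -1.0, 0.1]
gripper_width: -0.0003
grasp_force: 0.0
```

```bash
cat > look.py <<'E'
import sys,cv2,numpy as np
from h import *
n=sys.argv[1]
s=r.state();W=np.array([.527,.1268]);y=np.radians(19.1);R=np.array([[np.cos(y),-np.sin(y)],[np.sin(y),np.cos(y)]])
print(s['time'],s['ee_pos'],'own',R.T@(s['ee_pos'][:2]-W)*1e3,'F',s['wrist_force'],'yaw',np.degrees(np.arctan2(s['ee_rot'][1,0],s['ee_rot'][0,0])),s['joint_pos'][5])
c=r.calibration('wrist');im=r.capture('wrist')[:,:,::-1];P=np.array([proj(c,[*(W+R@np.array(q)),.036]) for q in[(-50,-75),(-50,115),(55,-75),(55,115)] for q in[np.array(q)/1e3]])
a=np.maximum(P.min(0).astype(int),0);b=np.minimum(P.max(0).astype(int)+8,[512,384]);k=min(400/(b[1]-a[1]),800/(b[0]-a[0]))
v=cv2.resize(im[a[1]:b[1],a[0]:b[0]],None,fx=k,fy=k,interpolation=cv2.INTER_CUBIC);np.savez(f'pics/{n}.npz',a=a,k=k,pos=c['position'],rot=c['rotation']);cv2.imwrite(f'pics/{n}.png',v[:600,:800]);print(a,k)
w=lambda p:(np.array(proj(c,[*(W+R@np.array(p[:2])),p[2]]))-a+.5)*k-.5
print('well exp px',w((0,0,.036)))
E
python3 look.py w2
```

```text
4.0667 [0.49437074 0.22469995 0.04887686] own [  1.20163041 103.18732808] F [ 0.50971829 -1.0448964   0.06902633] yaw 19.127946002152125 3.1152830552922905
[239 134] 2.5477707006369426
well exp px [451.0653268  215.42682937]
```

View pics/w2.png

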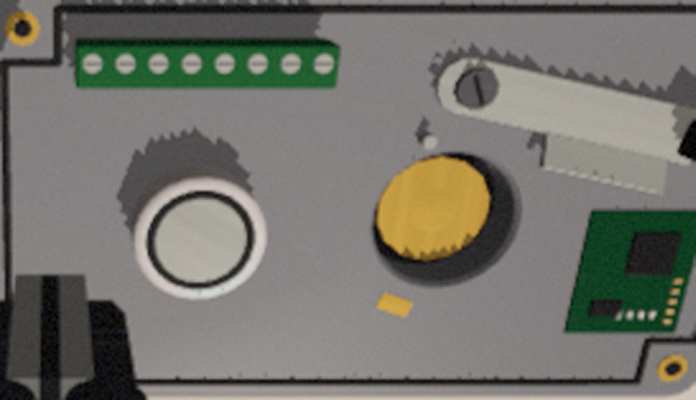

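The close view shows the cell at (201,237), the well mouth at (447,218) against (451,215) predicted, and the shut fingers at x 8–93 from y 275 down.

```bash
cat > px.py <<'E'
import sys
from h import *
n=sys.argv[1];d=np.load(f'pics/{n}.npz');c=dict(r.calibration('wrist'),position=d['pos'],rotation=d['rot'])
W=np.array([.527,.1268]);y=np.radians(19.1);R=np.array([[np.cos(y),-np.sin(y)],[np.sin(y),np.cos(y)]])
for t in sys.argv[2:]:
    u,v,z=map(float,t.split(','));p=ray('wrist',*((np.array([u,v])+.5)/d['k']-.5+d['a']),z,c);print(t,p,R.T@(p[:2]-W)*1e3)
p=r.state()['ee_pos'];print('tcp px',(np.array(proj(c,p))-d['a']+.5)*d['k']-.5)
E
python3 px.py w2 201,237,.046 447,218,.036 475,87,.039 50,275,.049 93,275,.049 8,275,.049 22,28,.036 673,369,.036
```

```text
201,237,.046 [0.50384    0.18896361 0.046     ] [-1.54397411 66.31980349]
447,218,.036 [0.52601143 0.12745316 0.036     ] [-0.72042542  0.94068613]
475,87,.039 [0.559594   0.13914982 0.039     ] [34.84075135  1.0046082 ]
50,275,.049 [0.48319569 0.22137633 0.049     ] [-10.44576851 103.70335112]
93,275,.049 [0.48667615 0.21131814 0.049     ] [-10.44812582  93.06000842]
8,275,.049 [0.47979608 0.23120085 0.049     ] [-10.44346597 114.09943687]
22,28,.036 [0.53685459 0.24704814 0.036     ] [ 48.65942874 110.40374571]
673,369,.036 [0.50598877 0.04713339 0.036     ] [-45.92287843 -68.40562281]
tcp px [ 52.13697942 231.82389749]
```

>>> carry_out:
  increments:
    - [[-0.001,0,0.004,0,0,0],[-0.001,0,0.004,0,0,0],[0,0,0,0,0,0],[0,0,0,0,0,0]]

```text
time: 4.45
ee_pos: [0.4895, 0.2231, 0.038]
ee_rot: [[0.945, 0.328, -0.001], [0.328, -0.945, -0.0], [-0.001, 0.0, -1.0]]
wrist_force: [0.1, -0.6, -0.0]
gripper_width: -0.0001
grasp_force: 0.0
```

>>> carry_out:
  increments:
    - [[0,0.003,0,0,0,0],[0,0.003,0,0,0,0],[0,0.003,0,0,0,0],[0,0.003,0,0,0,0],[0,0.003,0,0,0,0],[0,0.003,0,0,0,0],[0,0.003,0,0,0,0],[0,0,0,0,0,0],[0,0,0,0,0,0]]

```text
time: 5.2
ee_pos: [0.497, 0.2032, 0.0383]
ee_rot: [[0.945, 0.327, -0.0], [0.327, -0.945, 0.0], [-0.0, -0.0, -1.0]]
wrist_force: [0.7, 0.5, -0.4]
gripper_width: -0.0001
grasp_force: 0.0
```

```bash
python3 look.py w3
```

```text
5.2 [0.49696332 0.20323059 0.0383039 ] own [-3.37366778 82.05153665] F [ 0.66000472  0.51914858 -0.44766668] yaw 19.103784965272236 3.0758847233886697
[201 128] 2.4096385542168677
well exp px [458.30323099 217.58879725]
```

View pics/w3.png

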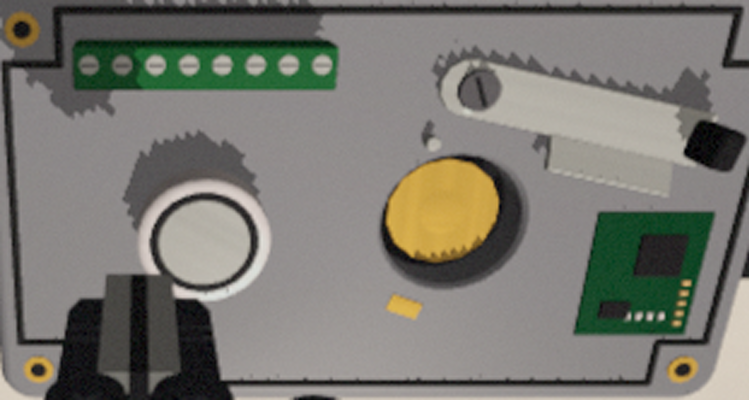

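In this view the cell is at (204,239), apparently unmoved. The finger end covers its lower-left edge at (180,290), and a finger shadow ends near (80,105). I'll check the numbers, and check the tip height in the scene camera.

```bash
python3 px.py w3 204,239,.046 458,217,.036 139,275,.038 139,275,.06 139,275,.08 175,275,.08; python3 - <<'E'
from h import *
import cv2
c=r.calibration('scene');p=r.state()['ee_pos'];a=np.array(proj(c,p));im=r.capture('scene')[:,:,::-1]
x,y=(a-[55,75]).astype(int);v=cv2.resize(im[y:y+115,x:x+110],None,fx=5,fy=5,interpolation=cv2.INTER_CUBIC);cv2.imwrite('pics/s1.png',v)
for h in(0,.02,.04):print(h,(np.array(proj(c,p+[0,0,h]))-[x,y]+.5)*5-.5)
E
```

```text
204,239,.046 [0.50389945 0.18915514 0.046     ] [-1.42511636 66.48133571]
458,217,.036 [0.52712314 0.12694851 0.036     ] [0.16495465 0.10004633]
139,275,.038 [0.48541075 0.19973779 0.038     ] [-15.43316155  82.53123536]
139,275,.06 [0.49614452 0.20345166 0.06      ] [-4.07505775 82.52836811]
139,275,.08 [0.50590249 0.2068279  0.08      ] [ 6.25049115 82.52576151]
175,275,.08 [0.50827772 0.19995717 0.08      ] [ 6.24673475 75.25605832]
tcp px [140.3274209  233.41388644]
0 [281.66809335 378.55457713]
0.02 [286.28538105 347.00023968]
0.04 [291.02908559 314.58197515]
```

View pics/s1.png

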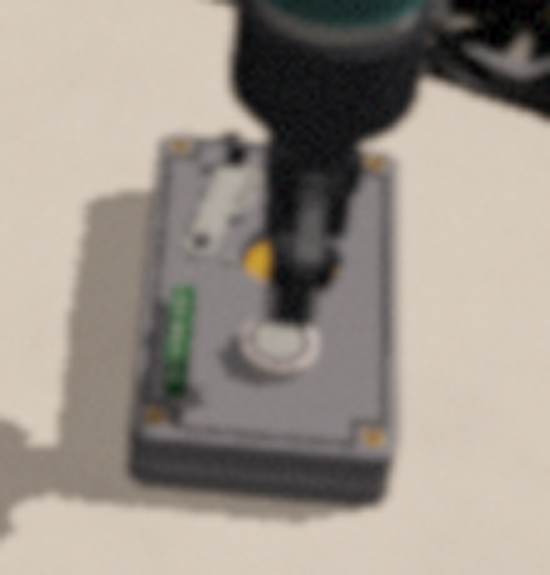

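The scene view shows the shut finger end at (291,322). The reported TCP projects to (282,378), so the real fingertip is about 35 mm higher than reported, and the wrist view agrees. The cell hasn't moved. I'll back off, then feel down to the deck to find the true tip height.

>>> carry_out:
  increments:
    - [[0.001,-0.008,0,0,0,0],[0.001,-0.008,0,0,0,0],[0,-0.007,0,0,0,0],[0,0,0.008,0,0,0],[0,0,0.008,0,0,0],[0,0,0.004,0,0,0],[0,0,0,0,0,0],[0,0,0,0,0,0]]

```text
time: 5.97
ee_pos: [0.4905, 0.2254, 0.0174]
ee_rot: [[0.945, 0.327, -0.002], [0.327, -0.945, -0.001], [-0.002, 0.0, -1.0]]
wrist_force: [0.5, -0.3, -0.8]
gripper_width: -0.0001
grasp_force: 0.0
```

>>> carry_out:
  increments:
    - [[0,0,0.002,0,0,0],[0,0,0.002,0,0,0],[0,0,0,0,0,0],[0,0,0,0,0,0]]

```text
time: 6.3
ee_pos: [0.4913, 0.2257, 0.0143]
ee_rot: [[0.945, 0.327, -0.0], [0.327, -0.945, 0.0], [-0.0, -0.0, -1.0]]
wrist_force: [-0.0, 0.0, -0.0]
gripper_width: -0.0001
grasp_force: 0.0
```

```bash
python3 - <<'E'
from cell import r
s=r.state();print(s['time'],s['ee_pos'],s['wrist_force'],s['torque'])
import cv2
g=r.capture('wrist')[:,:,::-1];c=r.calibration('wrist')
from h import *
print(proj(c,s['ee_pos']));cv2.imwrite('pics/w4.png',g)
E
```

```text
6.3 [0.49129527 0.22566779 0.01433808] [-0.0296877   0.0383435  -0.03845137] [ 0.01252928 -0.0132065   0.00764133]
(np.float64(259.23838241846687), np.float64(224.6590925389024))
```

No contact at a reported z of 0.014, so the offset is real. I'll keep going down in small steps.

>>> carry_out:
  increments:
    - [[0,0,0.002,0,0,0],[0,0,0.002,0,0,0],[0,0,0,0,0,0],[0,0,0,0,0,0]]

```text
time: 6.68
ee_pos: [0.491, 0.2257, 0.0101]
ee_rot: [[0.945, 0.328, -0.0], [0.328, -0.945, -0.0], [-0.001, -0.0, -1.0]]
wrist_force: [-0.3, 0.7, 0.2]
gripper_width: 0.0002
grasp_force: 0.0
```

>>> carry_out:
  increments:
    - [[0,0,0.002,0,0,0],[0,0,0,0,0,0],[0,0,0,0,0,0]]

```text
time: 6.93
ee_pos: [0.4911, 0.2257, 0.0082]
ee_rot: [[0.945, 0.328, -0.0], [0.328, -0.945, -0.0], [-0.0, -0.0, -1.0]]
wrist_force: [0.5, 0.6, 0.5]
gripper_width: 0.0
grasp_force: 0.0
```

>>> carry_out:
  increments:
    - [[0,0,0.002,0,0,0],[0,0,0,0,0,0],[0,0,0,0,0,0]]

```text
time: 7.18
ee_pos: [0.4911, 0.2257, 0.0062]
ee_rot: [[0.945, 0.328, -0.0], [0.328, -0.945, -0.0], [-0.0, -0.0, -1.0]]
wrist_force: [0.7, 0.2, -1.0]
gripper_width: 0.0003
grasp_force: 0.0
```

>>> carry_out:
  increments:
    - [[0,0,0.002,0,0,0],[0,0,0,0,0,0],[0,0,0,0,0,0]]

```text
time: 7.43
ee_pos: [0.4911, 0.2257, 0.0042]
ee_rot: [[0.945, 0.328, -0.0], [0.328, -0.945, -0.0], [-0.0, -0.0, -1.0]]
wrist_force: [0.8, 0.3, -0.3]
gripper_width: -0.0003
grasp_force: 0.0
```

>>> carry_out:
  increments:
    - [[0,0,0.0015,0,0,0],[0,0,0,0,0,0],[0,0,0,0,0,0]]

```text
time: 7.68
ee_pos: [0.4911, 0.2257, 0.0027]
ee_rot: [[0.945, 0.328, -0.0], [0.328, -0.945, -0.0], [-0.0, 0.0, -1.0]]
wrist_force: [-0.6, 0.6, -0.1]
gripper_width: -0.0001
grasp_force: 0.0
```

```bash
python3 look.py w5
```

```text
7.6833 [0.49113686 0.22574394 0.00270149] own [ -1.51260189 105.2320295 ] F [-0.59519891  0.5691831  -0.13037831] yaw 19.130285494525197 3.1189481296736337
[238 142] 2.0833333333333335
well exp px [467.19154793 222.13247592]
```

View pics/w5.png

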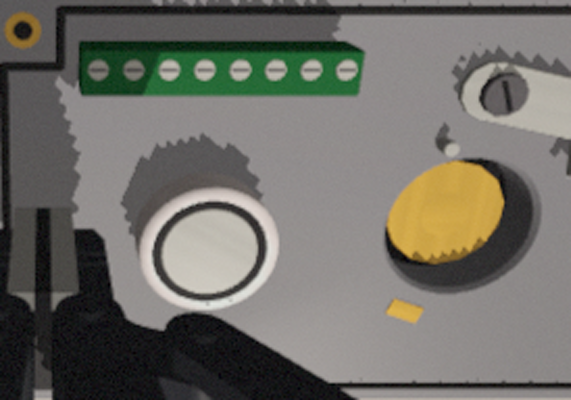

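```bash
python3 px.py w5 42,207,.036 42,207,.042 77,207,.04 8,207,.04 209,250,.046
```

```text
42,207,.036 [0.49629394 0.22833759 0.036     ] [  4.20925682 105.99540873]
42,207,.042 [0.49920973 0.22933758 0.042     ] [  7.29174526 105.98625216]
77,207,.04 [0.50099308 0.22104383 0.04      ] [ 6.26306106 97.56553695]
8,207,.04 [0.49556113 0.23673754 0.04      ] [  6.26540327 114.17271869]
209,250,.046 [0.50338145 0.18906079 0.046     ] [-1.94547382 66.56167757]
tcp px [ 44.68964918 172.43600477]
```

>>> carry_out:
  increments:
    - [[0,0,0.001,0,0,0],[0,0,0,0,0,0],[0,0,0,0,0,0]]

```text
time: 7.98
ee_pos: [0.4912, 0.2258, 0.0017]
ee_rot: [[0.945, 0.328, -0.0], [0.328, -0.945, -0.0], [-0.0, 0.0, -1.0]]
wrist_force: [-0.3, 0.0, 0.0]
gripper_width: -0.0001
grasp_force: 0.0
```

>>> carry_out:
  increments:
    - [[0,0,0.001,0,0,0],[0,0,0,0,0,0],[0,0,0,0,0,0]]

```text
time: 8.23
ee_pos: [0.4911, 0.2258, 0.0007]
ee_rot: [[0.945, 0.328, -0.0], [0.328, -0.945, -0.0], [-0.0, 0.0, -1.0]]
wrist_force: [0.2, -0.6, -0.4]
gripper_width: 0.0001
grasp_force: 0.0
```

>>> carry_out:
  increments:
    - [[0,0,0.001,0,0,0],[0,0,0.001,0,0,0],[0,0,0,0,0,0],[0,0,0,0,0,0]]

```text
time: 8.57
ee_pos: [0.4911, 0.2258, -0.0013]
ee_rot: [[0.945, 0.328, -0.0], [0.328, -0.945, -0.0], [-0.0, -0.0, -1.0]]
wrist_force: [-1.3, 0.0, 0.2]
gripper_width: -0.0002
grasp_force: 0.0
```

>>> carry_out:
  increments:
    - [[0,0,0.001,0,0,0],[0,0,0.0005,0,0,0],[0,0,0,0,0,0],[0,0,0,0,0,0]]

```text
time: 8.9
ee_pos: [0.4912, 0.2258, -0.0028]
ee_rot: [[0.945, 0.328, -0.0], [0.328, -0.945, -0.0], [-0.0, -0.0, -1.0]]
wrist_force: [0.1, -0.2, -0.0]
gripper_width: -0.0001
grasp_force: 0.0
```

>>> carry_out:
  increments:
    - [[0,0,0.001,0,0,0],[0,0,0.0005,0,0,0],[0,0,0,0,0,0],[0,0,0,0,0,0]]

```text
time: 9.23
ee_pos: [0.4914, 0.2259, -0.0029]
ee_rot: [[0.945, 0.328, 0.0], [0.328, -0.945, 0.0], [0.0, 0.0, -1.0]]
wrist_force: [-3.4, -1.6, 8.3]
gripper_width: -0.0002
grasp_force: 4.2
```

Contact with the deck at a reported z of −0.0028, so the true tip is 38.8 mm above the reported TCP. I'll raise to about 4.5 mm above the deck and push.

>>> carry_out:
  increments:
    - [[0,0,-0.003,0,0,0],[0,0,-0.003,0,0,0],[0,0.004,0,0,0,0],[0,0.004,0,0,0,0],[0,0.003,0,0,0,0],[0,0.003,0,0,0,0],[0,0.003,0,0,0,0],[0,0.003,0,0,0,0],[0,0.003,0,0,0,0],[0,0.003,0,0,0,0],[0,0.003,0,0,0,0],[0,0.003,0,0,0,0],[0,0.003,0,0,0,0],[0,0.003,0,0,0,0],[0,0.003,0,0,0,0],[0,0.003,0,0,0,0],[0,0,0,0,0,0],[0,0,0,0,0,0]]

```text
time: 10.73
ee_pos: [0.5058, 0.1841, 0.0018]
ee_rot: [[0.945, 0.327, 0.0], [0.327, -0.945, 0.0], [0.0, -0.0, -1.0]]
wrist_force: [-0.5, -0.2, 0.7]
gripper_width: 0.0
grasp_force: 0.0
```

```bash
python3 look.py w6
```

```text
10.7333 [0.5057522  0.18405515 0.00182806] own [-1.34317716 61.05585379] F [-0.45530809 -0.20426811  0.73619059] yaw 19.108770080463852 3.036959271382933
[142 143] 2.0725388601036268
well exp px [488.53422194 221.10735416]
```

View pics/w6.png

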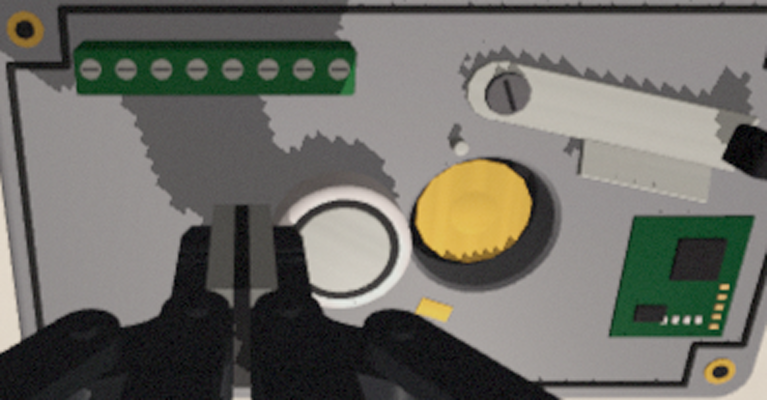

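The cell is now at (343,247), pushed ahead of the finger, with the well contact at (474,210). The push works.

```bash
python3 px.py w6 343,247,.046 474,210,.029 486,224,.036 748,150,.049 507,93,.039
```

```text
343,247,.046 [0.51336946 0.16195355 0.046     ] [-1.37729181 37.6784629 ]
474,210,.029 [0.5260431  0.12778047 0.029     ] [-0.58339776  1.23960771]
486,224,.036 [0.52605827 0.12704226 0.036     ] [-0.81061282  0.53706838]
748,150,.049 [0.56634068 0.08821241 0.049     ] [ 24.54837976 -49.33627318]
507,93,.039 [0.55929102 0.13895358 0.039     ] [34.49022844  0.91831301]
tcp px [242.95646942 169.65539975]
```

>>> carry_out:
  increments:
    - [[0,0.003,0,0,0,0],[0,0.003,0,0,0,0],[0,0.003,0,0,0,0],[0,0.0025,0,0,0,0],[0,0.0025,0,0,0,0],[0,0.002,0,0,0,0],[0,0.002,0,0,0,0],[0,0.002,0,0,0,0],[0,0.002,0,0,0,0],[0,0.002,0,0,0,0],[0,0.002,0,0,0,0],[0,0.002,0,0,0,0],[0,0.002,0,0,0,0],[0,0.002,0,0,0,0],[0,0.002,0,0,0,0],[0,0.0015,0,0,0,0],[0,0,0,0,0,0],[0,0,0,0,0,0]]

```text
time: 12.28
ee_pos: [0.5173, 0.1506, 0.0018]
ee_rot: [[0.945, 0.327, -0.0], [0.327, -0.945, -0.0], [-0.0, -0.0, -1.0]]
wrist_force: [-0.2, -0.0, -0.3]
gripper_width: 0.0
grasp_force: 0.0
```

```bash
python3 look.py w7; cat > det.py <<'E'
import sys,cv2
from h import *
n=sys.argv[1];g=cv2.imread(f'pics/{n}.png');d=np.load(f'pics/{n}.npz')
# black groove ring on the cell top (inner circle) : bright, grey-white disc
h=cv2.cvtColor(g,cv2.COLOR_BGR2HSV);y=cv2.inRange(h,(15,120,80),(32,255,255));print('yellow px',cv2.countNonZero(y))
b=cv2.inRange(h,(0,0,165),(179,45,255))
b=cv2.morphologyEx(b,cv2.MORPH_OPEN,np.ones((5,5)))
m,_,st,ce=cv2.connectedComponentsWithStats(b)
for i in range(1,m):
    if st[i,4]>800:print(st[i],ce[i])
E
python3 det.py w6; python3 det.py w7
```

```text
12.2833 [0.5173067  0.15056639 0.00179595] own [-1.38288357 25.62984987] F [-0.17085098 -0.04409554 -0.31931816] yaw 19.116705025990065 2.9711735328412705
[ 66 143] 1.909307875894988
well exp px [464.36444335 203.62144365]
yellow px 11033
[  469    65   261   136 16387] [619.60187954 129.97559041]
[ 289  187  227  180 7410] [414.40823212 280.96437247]
[   0  195   21  157 1874] [  6.65688367 290.17982924]
[ 302  209   87   83 5717] [344.74024838 249.36889977]
[ 562  328  205   72 1741] [717.07179782 383.82309018]
yellow px 2458
[ 780    0   20   75 1002] [792.20459082  41.07185629]
[  465    63   211   124 13812] [582.76013611 122.97733855]
[   0  110   74  258 7570] [ 18.95099075 280.33104359]
[  663   121   137   247 13371] [766.61147259 270.90374691]
[ 409  162  196  167 6889] [506.46494411 253.30120482]
[ 423  182   77   80 4791] [460.99478188 220.91150073]
```

```bash
python3 px.py w7 461,221,.039 461,221,.046; python3 px.py w6 345,249,.046; python3 - <<'E'
import cv2,numpy as np
g=cv2.imread('pics/w7.png')
h=cv2.cvtColor(g,cv2.COLOR_BGR2HSV);y=cv2.inRange(h,(15,120,80),(32,255,255));n,_,st,ce=cv2.connectedComponentsWithStats(y);print([(*s,) for s in st[1:] if s[4]>60])
E
```

```text
461,221,.039 [0.52322763 0.12673255 0.039     ] [-3.58676442  1.17065291]
461,221,.046 [0.52668228 0.12920839 0.046     ] [0.48784019 2.37976806]
tcp px [369.02392215 156.30176781]
345,249,.046 [0.51302445 0.16130688 0.046     ] [-1.91491221 37.18029366]
tcp px [361.54915631 169.77105063]
[(np.int32(7), np.int32(11), np.int32(34), np.int32(32), np.int32(638)), (np.int32(735), np.int32(10), np.int32(34), np.int32(33), np.int32(651)), (np.int32(427), np.int32(146), np.int32(78), np.int32(29), np.int32(409)), (np.int32(67), np.int32(331), np.int32(28), np.int32(22), np.int32(381)), (np.int32(674), np.int32(330), np.int32(27), np.int32(23), np.int32(369))]
```

View pics/w7.png

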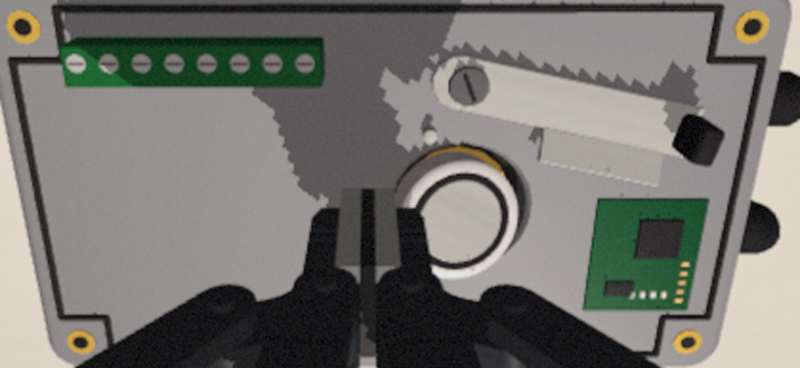

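The view shows the cell in the well at (463,219), but a brass crescent at (465,155) is visible and its outline is too round. It is tilted, hung on the logger's −x rim. I'll back off, lift, and go round to the −x side to nudge it in.

>>> carry_out:
  increments:
    - [[0,-0.006,0,0,0,0],[0,0,-0.008,0,0,0],[0,0,-0.008,0,0,0],[-0.012,0.0,0,0,0,0],[-0.012,0.01,0,0,0,0],[-0.012,0.011,0,0,0,0],[0,0.01,0,0,0,0],[0,0,0,0,0,0],[0,0,0,0,0,0]]

```text
time: 13.08
ee_pos: [0.4924, 0.1147, 0.0183]
ee_rot: [[0.945, 0.326, 0.001], [0.326, -0.945, 0.0], [0.001, 0.0, -1.0]]
wrist_force: [0.4, -0.1, -0.7]
gripper_width: -0.0002
grasp_force: 0.0
```

```bash
python3 look.py w8; python3 det.py w8; python3 - <<'E'
import cv2,numpy as np
g=cv2.imread('pics/w8.png');h=cv2.cvtColor(g,cv2.COLOR_BGR2HSV)
y=cv2.inRange(h,(15,120,80),(32,255,255));n,_,st,ce=cv2.connectedComponentsWithStats(y);print([tuple(map(int,s)) for s in st[1:] if s[4]>60])
b=cv2.morphologyEx(cv2.inRange(h,(0,0,165),(179,45,255)),cv2.MORPH_OPEN,np.ones((5,5)))
for c in cv2.findContours(b,cv2.RETR_LIST,cv2.CHAIN_APPROX_NONE)[0]:
    if 3000<cv2.contourArea(c)<20000:print(cv2.contourArea(c),cv2.fitEllipse(c))
E
```

```text
13.0833 [0.49242449 0.11471766 0.01826678] own [-36.62564301  -0.10346772] F [ 0.36140878 -0.06661767 -0.68859043] yaw 19.039571165409 2.910063149990102
[17 63] 1.9656019656019657
well exp px [476.1157296  220.65036955]
yellow px 2863
[ 783    0   17   93 1040] [793.42307692  53.40480769]
[  535    80   154   115 11255] [608.60541981 136.473745  ]
[    0    94    93   305 11876] [ 25.01128326 294.72086561]
[ 762  151   38   94 2787] [783.39433082 197.03229279]
[ 472  172   56  113 1372] [508.67419825 222.8877551 ]
[ 478  193   32   65 1006] [496.52683897 223.02087475]
[ 712  278   88  121 6431] [770.47970767 346.80562898]
[(8, 11, 34, 36, 705), (736, 11, 34, 35, 688), (464, 165, 52, 25, 175), (420, 298, 33, 22, 472), (85, 359, 28, 24, 421), (695, 358, 27, 24, 397)]
6245.5 ((767.60009765625, 352.2208557128906), (74.4759750366211, 141.49534606933594), 17.283349990844727)
11520.0 ((29.949840545654297, 318.2551574707031), (68.92933654785156, 367.24713134765625), 171.037109375)
11148.5 ((608.3217163085938, 136.21774291992188), (95.44889068603516, 156.45668029785156), 109.37120819091797)
```

>>> carry_out:
  increments:
    - [[0,0,0.008,0,0,0],[0,0,0.0085,0,0,0],[0,0,0,0,0,0],[0.002,0,0,0,0,0],[0.002,0,0,0,0,0],[0.002,0,0,0,0,0],[0.0015,0,0,0,0,0],[0.001,0,0,0,0,0],[0.001,0,0,0,0,0],[0,0,0,0,0,0],[0,0,0,0,0,0]]

```text
time: 14.05
ee_pos: [0.5006, 0.1184, 0.0014]
ee_rot: [[0.945, 0.328, 0.0], [0.328, -0.945, 0.0], [0.0, 0.0, -1.0]]
wrist_force: [0.4, -0.2, 0.6]
gripper_width: -0.0002
grasp_force: 0.0
```

```bash
cat > y.py <<'E'
import sys,cv2,numpy as np
g=cv2.imread(f'pics/{sys.argv[1]}.png');h=cv2.cvtColor(g,cv2.COLOR_BGR2HSV)
for lo in (40,80):
    y=cv2.inRange(h,(12,110,lo),(34,255,255));n,_,st,ce=cv2.connectedComponentsWithStats(y);print('yellow',lo,[tuple(map(int,s)) for s in st[1:] if s[4]>40])
E
python3 y.py w7; python3 y.py w8; python3 look.py w9; python3 y.py w9
```

```text
yellow 40 [(7, 10, 34, 34, 676), (735, 10, 34, 33, 683), (424, 145, 82, 31, 500), (67, 330, 28, 24, 404), (674, 330, 28, 24, 397)]
yellow 80 [(7, 10, 34, 34, 667), (735, 10, 34, 33, 674), (426, 145, 80, 31, 435), (67, 330, 28, 24, 401), (674, 330, 28, 24, 397)]
yellow 40 [(8, 11, 34, 36, 743), (736, 10, 34, 36, 720), (462, 164, 57, 30, 241), (419, 297, 34, 24, 494), (84, 359, 29, 25, 445), (694, 358, 28, 25, 423)]
yellow 80 [(8, 11, 34, 36, 733), (736, 10, 34, 36, 718), (463, 165, 56, 29, 192), (419, 297, 34, 24, 494), (84, 359, 29, 25, 441), (694, 358, 28, 25, 423)]
14.05 [0.50057254 0.11839356 0.0014365 ] own [-27.7233418    0.70388292] F [ 0.36697764 -0.18973656  0.56801203] yaw 19.125850346442117 2.914303575070844
[ 0 82] 1.8140589569160999
well exp px [473.61273958 217.78586233]
yellow 40 [(2, 12, 34, 35, 725), (737, 12, 34, 35, 714), (417, 292, 27, 18, 353), (84, 351, 28, 24, 424), (690, 351, 28, 24, 403)]
yellow 80 [(2, 12, 34, 35, 714), (737, 12, 34, 35, 713), (417, 292, 27, 18, 342), (84, 351, 28, 24, 421), (690, 351, 28, 24, 403)]
```

The brass crescent has gone, so the cell moved in. I'll nudge 1.5 mm more, retreat, lift, and move to the clip's trailing side.

>>> carry_out:
  increments:
    - [[0.0015,0,0,0,0,0],[0,0,0,0,0,0],[0,0,0,0,0,0],[-0.01,0,0,0,0,0],[0,0,-0.012,0,0,0],[0,0,-0.013,0,0,0],[0.01,0.0075,-0.005,0,0,0],[0.01,0.0075,0,0,0,0],[0.01,0.0075,0,0,0,0],[0.01,0.0075,0,0,0,0],[0.01,0.0075,0,0,0,0],[0.01,0.0075,0,0,0,0],[0.01,0.0075,0,0,0,0],[0.01,0.0075,0,0,0,0],[0,0,0,0,0,0],[0,0,0,0,0,0]]

```text
time: 15.43
ee_pos: [0.5882, 0.0847, 0.0308]
ee_rot: [[0.945, 0.327, -0.001], [0.327, -0.945, 0.0], [-0.001, -0.0, -1.0]]
wrist_force: [-0.6, 0.4, 0.2]
gripper_width: -0.0001
grasp_force: 0.0
```

```bash
cat > chk.py <<'E'
import sys
from h import *
import cv2
n=sys.argv[1];s=r.state();c=r.calibration('wrist');im=np.ascontiguousarray(r.capture('wrist')[:,:,::-1]);cv2.imwrite(f'pics/{n}_full.png',im)
W=np.array([.5265,.1270]);y=np.radians(19.1);R=np.array([[np.cos(y),-np.sin(y)],[np.sin(y),np.cos(y)]])
print(s['time'],s['ee_pos'],'own',R.T@(s['ee_pos'][:2]-W)*1e3,s['wrist_force'],s['joint_pos'][5])
# rectify to the plane z=.039, 0.25 mm/px, own axes (up=+x,right=-y)
def rect(z,k=.25e-3,x1=.055,y1=.06,w=520,h=460):
    o=np.array([[0,0],[w,0],[w,h],[0,h]],np.float32)
    q=np.array([proj(c,[*(W+R@np.array([x1-v*k,y1-u*k])),z]) for u,v in o],np.float32)
    return cv2.warpPerspective(im,cv2.getPerspectiveTransform(q,o),(w,h),flags=cv2.INTER_LINEAR)
t=rect(.039);cv2.imwrite(f'pics/{n}_r.png',t)
h=cv2.cvtColor(t,cv2.COLOR_BGR2HSV);b=cv2.inRange(h,(0,0,165),(179,45,255))
b=cv2.morphologyEx(b,cv2.MORPH_OPEN,np.ones((5,5)))
for q in cv2.findContours(b,cv2.RETR_LIST,cv2.CHAIN_APPROX_NONE)[0]:
    if len(q)>60:
        (u,v),ax,a=cv2.fitEllipse(q);print('ell own',55-v*.25,60-u*.25,'axes mm',ax[0]*.25,ax[1]*.25,'ang',a,'area',cv2.contourArea(q)/16)
yl=cv2.inRange(h,(12,110,40),(34,255,255));n_,_,st,ce=cv2.connectedComponentsWithStats(yl);print('yellow',[(55-e[1]*.25,60-e[0]*.25,s_[4]/16) for s_,e in zip(st[1:],ce[1:]) if s_[4]>30])
t=rect(.049,x1=.055,y1=.06);dk=cv2.inRange(cv2.cvtColor(t,cv2.COLOR_BGR2GRAY),0,38);n_,_,st,ce=cv2.connectedComponentsWithStats(dk);print('dark',[(55-e[1]*.25,60-e[0]*.25,s_[4]/16) for s_,e in zip(st[1:],ce[1:]) if s_[4]>500])
E
python3 chk.py c1
```

```text
15.4333 [0.58821556 0.08472439 0.0308091 ] own [ 44.48471878 -60.14272444] [-0.61524993  0.38484465  0.16513868] 2.842735390949573
ell own -54.42083740234375 -59.44911193847656 axes mm 7.409231662750244 10.303110122680664 ang 88.39926147460938 area 58.1875
ell own -0.43776702880859375 2.5192222595214844 axes mm 28.97298812866211 30.451589584350586 ang 65.46987915039062 area 110.1875
ell own 27.325014114379883 -24.94609832763672 axes mm 9.32495403289795 44.45595169067383 ang 101.17381286621094 area 281.34375
yellow [(np.float64(50.26789077212806), np.float64(-66.97787193973635), np.float64(33.1875))]
dark [(np.float64(49.186130587204204), np.float64(43.288672217353195), np.float64(142.625)), (np.float64(-26.04680157928395), np.float64(-16.395363170431054), np.float64(6743.5625))]
```

>>> carry_out:
  increments:
    - [[-0.012,0.004,-0.01,0,0,0],[-0.012,0.004,-0.01,0,0,0],[-0.012,0.004,-0.01,0,0,0],[-0.012,0.004,0,0,0,0],[0,0,0,0,0,0],[0,0,0,0,0,0],[0,0,0,0,0,0]]

```text
time: 16.07
ee_pos: [0.5472, 0.0545, 0.0607]
ee_rot: [[0.945, 0.328, -0.001], [0.328, -0.945, 0.0], [-0.0, -0.0, -1.0]]
wrist_force: [-0.1, -0.0, -0.1]
gripper_width: -0.0
grasp_force: 0.0
```

```bash
python3 chk.py c2; python3 - <<'E'
# reference: same check on tilt: fit cell outline bright ring outer ellipse in raw image
import cv2,numpy as np
E
```

```text
16.0667 [0.54721508 0.05451118 0.06074866] own [ -4.14494831 -75.27657396] [-0.13678505 -0.04840423 -0.11451058] 2.7892720312461377
ell own -55.9365234375 6.782878875732422 axes mm 7.97875452041626 211.71331787109375 ang 90.03836822509766 area 839.21875
ell own -0.88958740234375 2.4265670776367188 axes mm 21.245574951171875 21.54166030883789 ang 103.75711059570312 area 359.1875
ell own -0.8136100769042969 2.488311767578125 axes mm 27.4289608001709 27.517772674560547 ang 58.86268615722656 area 592.625
ell own -0.7617073059082031 2.1034278869628906 axes mm 32.061485290527344 32.722412109375 ang 73.35526275634766 area 823.625
ell own 20.008159637451172 -26.45257568359375 axes mm 2.481379747390747 6.871922016143799 ang 104.11605072021484 area 11.3125
ell own 25.166837692260742 -28.58453369140625 axes mm 21.614864349365234 58.1477165222168 ang 110.1588363647461 area 813.59375
ell own 36.27880859375 7.115875244140625 axes mm 4.534918308258057 9.614727020263672 ang 7.857758522033691 area 21.125
yellow [(np.float64(49.68020833333333), np.float64(-67.14114583333334), np.float64(30.0)), (np.float64(-19.967741935483872), np.float64(-62.677419354838705), np.float64(1.9375)), (np.float64(-23.853554868624414), np.float64(9.976043276661514), np.float64(40.4375)), (np.float64(-22.53030303030303), np.float64(-62.56060606060606), np.float64(2.0625))]
dark [(np.float64(47.616106719367586), np.float64(43.35770750988142), np.float64(31.625)), (np.float64(25.219820554649267), np.float64(-55.82707993474715), np.float64(38.3125)), (np.float64(-1.811569688768607), np.float64(-53.77571041948579), np.float64(46.1875)), (np.float64(-46.848296630905324), np.float64(-58.65965556182948), np.float64(332.0625))]
```

Rectified onto the level-cell plane, the cell's rings are concentric true circles (27.4×27.5 mm, outer about 32.5 mm). It lies level and centred in the well. The tab is at own (25.2, −55.8), so the clip angle is about 10.5°. Next I'll go to the tab's trailing side, turn the tool, and descend.

>>> carry_out:
  increments:
    - [[0.012,-0.004,0,0,0,0],[0.012,-0.004,0,0,0,-6.5],[0.012,-0.004,0,0,0,0],[0.0122,-0.0031,0,0,0,0],[0,0,0,0,0,0]]

```text
time: 16.53
ee_pos: [0.5895, 0.0885, 0.0614]
ee_rot: [[0.902, 0.432, 0.003], [0.432, -0.902, 0.001], [0.003, 0.0, -1.0]]
wrist_force: [1.0, 0.7, -0.1]
gripper_width: -0.0003
grasp_force: 0.0
```

```bash
cat > st.py <<'E'
from h import *
s=r.state();W=np.array([.5265,.1270]);y=np.radians(19.1);R=np.array([[np.cos(y),-np.sin(y)],[np.sin(y),np.cos(y)]])
p=R.T@(s['ee_pos'][:2]-W)*1e3;yaw=np.degrees(np.arctan2(s['ee_rot'][1,0],s['ee_rot'][0,0]))
print(s['time'],'own',p,s['ee_pos'][2],'phi cw',19.1-yaw,'from pivot in tool',s['ee_rot'].T@np.append(R@(p-[35.5,.5]),0),s['wrist_force'],s['joint_pos'][5])
E
python3 st.py
```

```text
16.5333 own [ 46.89394006 -56.97796677] 0.06142779633070401 phi cw -6.516792490368484 from pivot in tool [4.79687390e+00 5.83997179e+01 3.85604136e-02] [ 1.02097685  0.68730006 -0.07436807] 2.7347262658418936
```

>>> carry_out:
  increments:
    - [[0,0,0,0,0,-6.6],[0,0,0,0,0,-6.6],[0,0,0,0,0,-6.6],[0,0,0,0,0,-6.6],[0,0,0,0,0,-6.6],[0,0,0,0,0,-6.6],[0,0,0,0,0,-6.6],[0,0,0,0,0,-6.6],[0,0,0,0,0,-6.6],[0,0,0,0,0,-6.6],[0,0,0,0,0,-7],[0,0,0,0,0,0],[0,0,0,0,0,0],[0,0,0,0,0,0]]

```text
time: 17.7
ee_pos: [0.5863, 0.0866, 0.0612]
ee_rot: [[-0.147, 0.989, -0.0], [0.989, 0.147, -0.0], [-0.0, -0.0, -1.0]]
wrist_force: [0.1, 0.8, 0.7]
gripper_width: 0.0005
grasp_force: 0.0
```

```bash
python3 st.py
```

```text
17.7 own [ 43.2732389  -57.71252816] 0.06117816677905383 phi cw -79.35194254962204 from pivot in tool [-5.57738439e+01  1.83956512e+01 -5.32187990e-03] [0.10853899 0.75242019 0.72026318] 1.4609649684281159
```

>>> carry_out:
  increments:
    - [[-0.002,0.001,0.012,0,0,0],[0,0,0.015,0,0,0],[0,0,0.015,0,0,0],[0,0,0.01,0,0,0],[0,0,0.0055,0,0,0],[0,0,0,0,0,0],[0,0,0,0,0,0]]

```text
time: 18.28
ee_pos: [0.5875, 0.0847, 0.0035]
ee_rot: [[-0.15, 0.989, -0.001], [0.989, 0.15, -0.0], [0.0, -0.001, -1.0]]
wrist_force: [0.6, -1.1, 0.3]
gripper_width: 0.0004
grasp_force: 0.0
```

>>> carry_out:
  increments:
    - [[0,-0.003,0,0,0,0],[0,-0.003,0,0,0,0],[-0.001,-0.0051,0,0,0,5],[-0.001,-0.0051,0,0,0,5],[-0.001,-0.0051,0,0,0,5],[-0.001,-0.0051,0,0,0,5],[0,0,0,0,0,0],[0,0,0,0,0,0]]

```text
time: 18.95
ee_pos: [0.5617, 0.0795, 0.0045]
ee_rot: [[0.195, 0.981, 0.001], [0.981, -0.195, 0.0], [0.0, 0.001, -1.0]]
wrist_force: [0.4, -0.7, -0.2]
gripper_width: -0.0002
grasp_force: 0.0
```

```bash
python3 st.py
```

```text
18.95 own [ 17.68472223 -56.42627108] 0.004493973919868173 phi cw -59.65075965327322 from pivot in tool [-5.81267018e+01  1.33892120e+01 -3.08670783e-04] [ 0.44359355 -0.72370691 -0.20273601] 1.7937273495380575
```

>>> carry_out:
  increments:
    - [[-0.001,-0.0051,0,0,0,5],[-0.001,-0.0051,0,0,0,5],[-0.001,-0.0051,0,0,0,5],[-0.001,-0.0051,0,0,0,5],[0,0,0,0,0,0]]

```text
time: 19.37
ee_pos: [0.5408, 0.0824, 0.0042]
ee_rot: [[0.52, 0.854, 0.0], [0.854, -0.52, 0.0], [0.0, 0.0, -1.0]]
wrist_force: [0.5, 0.1, 0.4]
gripper_width: -0.0001
grasp_force: 0.0
```

```bash
python3 st.py; python3 chk.py c3
```

```text
19.3667 own [ -1.04721374 -46.81050095] 0.004184378022284704 phi cw -39.5615434268599 from pivot in tool [-5.83081147e+01  1.31964389e+01 -9.35671945e-03] [0.50536473 0.1064201  0.39489429] 2.1508000012151847
19.3667 [0.54082767 0.0824238  0.00418438] own [ -1.04721374 -46.81050095] [0.50536473 0.1064201  0.39489429] 2.1508000012151847
ell own -55.67992401123047 15.976909637451172 axes mm 8.638960838317871 141.01805114746094 ang 89.85792541503906 area 687.65625
ell own -49.857765197753906 -19.529251098632812 axes mm 1.7648547887802124 26.380701065063477 ang 90.11327362060547 area 28.3125
ell own -36.91908264160156 -23.1961669921875 axes mm 19.092130661010742 35.07162857055664 ang 85.95704650878906 area 467.59375
ell own 1.9592437744140625 -7.49664306640625 axes mm 38.68729019165039 49.272281646728516 ang 89.78246307373047 area 1217.09375
yellow [(np.float64(49.53438030560272), np.float64(-66.39770797962649), np.float64(36.8125)), (np.float64(-23.665378670788257), np.float64(10.949768160741883), np.float64(40.4375))]
dark [(np.float64(54.42304104477612), np.float64(48.3544776119403), np.float64(33.5)), (np.float64(54.48474341192788), np.float64(15.277392510402223), np.float64(45.0625)), (np.float64(54.502587322121606), np.float64(-26.36739974126779), np.float64(48.3125)), (np.float64(-31.331439898227856), np.float64(-48.80851897872844), np.float64(2112.5625))]
```

The strip has swung onto the well area. Continuing.

>>> carry_out:
  increments:
    - [[-0.0008,-0.0041,0,0,0,4],[-0.0008,-0.0041,0,0,0,4],[-0.0008,-0.0041,0,0,0,4],[-0.0008,-0.0041,0,0,0,4],[-0.0008,-0.0041,0,0,0,4],[0,0,0,0,0,0]]

```text
time: 19.92
ee_pos: [0.5229, 0.0923, 0.004]
ee_rot: [[0.78, 0.626, 0.0], [0.626, -0.78, 0.0], [0.0, 0.0, -1.0]]
wrist_force: [-0.7, 0.2, -0.5]
gripper_width: -0.0002
grasp_force: 0.0
```

>>> carry_out:
  increments:
    - [[-0.0008,-0.0041,0,0,0,4],[-0.0008,-0.0041,0,0,0,4],[-0.0008,-0.0041,0,0,0,4],[-0.0008,-0.0041,0,0,0,4],[0,0,0,0,0,0],[0,0,0,0,0,0]]

```text
time: 20.42
ee_pos: [0.5116, 0.1042, 0.0039]
ee_rot: [[0.921, 0.389, 0.0], [0.389, -0.921, 0.0], [0.0, 0.0, -1.0]]
wrist_force: [0.0, -0.0, 0.5]
gripper_width: 0.0002
grasp_force: 0.0
```

```bash
python3 st.py
```

```text
20.4167 own [-21.49536806 -16.68679264] 0.003913606526445117 phi cw -3.7878512777507396 from pivot in tool [-5.80062566e+01  1.33840031e+01 -2.17886347e-02] [ 0.03536952 -0.00181688  0.51628664] 2.8191564008288026
```

>>> carry_out:
  increments:
    - [[-0.0004,-0.0021,0,0,0,2],[-0.0004,-0.0019,0,0,0,1.8],[0,0,0,0,0,0],[0,0,0,0,0,0]]

```text
time: 20.75
ee_pos: [0.5093, 0.1075, 0.0039]
ee_rot: [[0.946, 0.325, 0.0], [0.325, -0.946, 0.0], [0.0, -0.0, -1.0]]
wrist_force: [0.1, -0.4, -0.1]
gripper_width: -0.0001
grasp_force: 0.0
```

>>> carry_out:
  increments:
    - [[0,-0.001,0,0,0,0],[0,0,0,0,0,0],[0,0,0,0,0,0]]

```text
time: 21.0
ee_pos: [0.5088, 0.1084, 0.0038]
ee_rot: [[0.946, 0.323, 0.0], [0.323, -0.946, -0.0], [0.0, 0.0, -1.0]]
wrist_force: [-0.4, -0.1, 0.5]
gripper_width: 0.0001
grasp_force: 0.2
```

>>> carry_out:
  increments:
    - [[0,-0.001,0,0,0,0],[0,0,0,0,0,0],[0,0,0,0,0,0]]

```text
time: 21.25
ee_pos: [0.5085, 0.1091, 0.0039]
ee_rot: [[0.946, 0.323, 0.0], [0.323, -0.946, -0.001], [0.0, 0.001, -1.0]]
wrist_force: [-0.3, -2.0, 0.5]
gripper_width: -0.0001
grasp_force: 1.0
```

```bash
python3 st.py; python3 chk.py c4
```

```text
21.25 own [-22.81382017 -10.99366248] 0.0038505307639421157 phi cw 0.26645231301160877 from pivot in tool [-5.82597387e+01  1.17647233e+01  5.99454112e-03] [-0.30147955 -2.01686957  0.46959823] 2.900522250125149
21.25 [0.50853943 0.10914646 0.00385053] own [-22.81382017 -10.99366248] [-0.30147955 -2.01686957  0.46959823] 2.900522250125149
ell own -55.081031799316406 53.959869384765625 axes mm 8.046492576599121 18.256711959838867 ang 77.29209899902344 area 93.65625
ell own -49.26483917236328 -65.03843688964844 axes mm 8.123024940490723 15.35555648803711 ang 144.77903747558594 area 77.5625
ell own -39.993568420410156 -40.914222717285156 axes mm 11.95551586151123 31.088796615600586 ang 97.4310073852539 area 265.21875
ell own -11.08355712890625 13.660774230957031 axes mm 8.197564125061035 25.46327781677246 ang 166.63763427734375 area 116.625
yellow [(np.float64(49.41994633273703), np.float64(-66.57960644007156), np.float64(34.9375)), (np.float64(-23.824746621621628), np.float64(10.96241554054054), np.float64(37.0)), (np.float64(-42.860759493670884), np.float64(-66.57911392405063), np.float64(34.5625))]
dark [(np.float64(54.24295420231505), np.float64(11.78459989934575), np.float64(124.1875)), (np.float64(44.567324955116696), np.float64(39.30789946140036), np.float64(34.8125)), (np.float64(2.848366013071896), np.float64(-65.91307189542484), np.float64(47.8125)), (np.float64(9.402518656716417), np.float64(-13.59141791044776), np.float64(33.5)), (np.float64(-46.450100541006364), np.float64(-8.349182505864889), np.float64(2610.875))]
```

>>> carry_out:
  increments:
    - [[0,-0.001,0,0,0,0],[0,0,0,0,0,0],[0,0,0,0,0,0]]

```text
time: 21.55
ee_pos: [0.5085, 0.1094, 0.0039]
ee_rot: [[0.947, 0.322, 0.001], [0.322, -0.947, -0.003], [-0.0, 0.003, -1.0]]
wrist_force: [0.4, -5.7, 0.1]
gripper_width: 0.0003
grasp_force: 2.6
```

>>> carry_out:
  increments:
    - [[0,-0.001,0,0,0,0],[0,0,0,0,0,0],[0,0,0,0,0,0]]

```text
time: 21.8
ee_pos: [0.5084, 0.1095, 0.0039]
ee_rot: [[0.947, 0.322, 0.001], [0.322, -0.947, -0.004], [-0.0, 0.005, -1.0]]
wrist_force: [2.5, -8.1, -0.9]
gripper_width: -0.0
grasp_force: 3.6
```

The clip is hard against its stop: the force climbs with no further travel. I'll back off, lift, and check.

>>> carry_out:
  increments:
    - [[0,0.004,0,0,0,0],[0,0.008,0,0,0,0],[0,0.008,-0.005,0,0,0],[0,0.01,-0.015,0,0,0],[0.005,0.01,-0.02,0,0,0],[0.005,0.01,-0.02,0,0,0],[0.005,0.01,0,0,0,0],[0,0.01,0,0,0,0],[0,0,0,0,0,0],[0,0,0,0,0,0]]

```text
time: 22.63
ee_pos: [0.5431, 0.0496, 0.0626]
ee_rot: [[0.947, 0.322, -0.003], [0.322, -0.947, 0.001], [-0.002, -0.002, -1.0]]
wrist_force: [0.2, -0.4, -0.0]
gripper_width: 0.0
grasp_force: 0.0
```

```bash
python3 chk.py c5; python3 - <<'E'
from h import *
import cv2
# lid / dish / tweezers unmoved: compare top views away from logger and arm
a=cv2.imread('pics/top0.png');b=r.capture('top')[:,:,::-1]
for n,(x,y,w,h) in dict(lid=(122,215,92,65),dish=(298,130,30,30),tweezers=(222,118,60,58)).items():
    p,q=a[y:y+h,x:x+w],np.ascontiguousarray(b[y:y+h,x:x+w]);print(n,cv2.phaseCorrelate(*[cv2.cvtColor(i,cv2.COLOR_BGR2GRAY).astype(np.float32) for i in(p,q)]))
E
```

```text
22.6333 [0.54312778 0.0495632  0.06262454] own [ -9.62630753 -78.61472131] [ 0.2168736  -0.40761119 -0.01512838] 2.786194709115447
ell own -55.962806701660156 2.1457290649414062 axes mm 7.977866172790527 206.28782653808594 ang 89.97476959228516 area 864.78125
ell own -0.3918037414550781 -7.839851379394531 axes mm 6.805658340454102 19.502582550048828 ang 0.21526646614074707 area 67.15625
ell own 5.225231170654297 1.5653228759765625 axes mm 30.428030014038086 60.8756103515625 ang 8.603986740112305 area 1077.0
yellow [(np.float64(49.65265957446809), np.float64(-67.16542553191489), np.float64(29.375)), (np.float64(6.889705882352942), np.float64(-16.705882352941174), np.float64(2.125)), (np.float64(-16.872093023255815), np.float64(-62.622093023255815), np.float64(2.6875)), (np.float64(-23.34715639810426), np.float64(11.29857819905213), np.float64(26.375)), (np.float64(-22.709677419354833), np.float64(-62.5), np.float64(1.9375)), (np.float64(-40.975609756097555), np.float64(-66.22865853658537), np.float64(5.125))]
dark [(np.float64(-3.870565675934806), np.float64(-54.20254074784276), np.float64(65.1875)), (np.float64(-20.043168168168165), np.float64(-0.8549174174174183), np.float64(83.25)), (np.float64(-48.68974644747841), np.float64(-61.34738088604068), np.float64(224.3125))]
lid ((0.03443758465192559, -0.015324480704798304), 0.7977253943681717)
dish ((-0.6318294585421445, -0.269821595775964), 0.5983802037768894)
tweezers ((0.0757988661232396, -0.22252102854814382), 0.4095019457075331)
```

The tab sits at own (−20, −1), which is the closed position. The cell's rings still show symmetrically beside the strip, the lid, dish and tweezers show no real shift, and the robot is clear. Handing in.

```bash
python3 -c "
from cell import r
print(r.finish_job())"
```

```text
the job is handed in; nothing more can be done
None
```

The job is handed in: by my camera checks the cell lies level in its well, the clip is closed against its stop over it, and the lid, dish and tweezers show no real shift; I couldn't measure the spring contact's depth, and no verdict came back.

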